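Put the succulent under the swing-arm plant lamp

ROBOT

A 7-joint arm with a two-finger parallel gripper is mounted at the origin on the work surface. World frame = base frame: x ahead of the robot, y to its left, z up, the work surface at z = 0. Lengths are in m, angles in degrees, forces in N, time in s.
With the tool pointing down it reaches from about 0.4 to 0.875 m from the base axis. Payload 4.4 kg.
Tool frame: the origin (TCP) lies at the very end of the fingers, on their centre line; the grasp point (between the pads) lies 19 mm behind it; z points along the fingers, y is the line along which they close (so a half turn about z gives the same grasp; the last joint's range is limited). The gripper opens to 85 mm and grips with 20 to 120 N. Pads are 22 mm wide; open, the fingers measure 114 mm over their backs; the gripper's body (76 mm by 85 mm) begins 54 mm behind the grasp point. The pads swing forward as they close: fully open they stand 13 mm farther back than shut.
Start: joints at [-68.056, 36.005, 2.206, 86.941, -1.547, 57.084, -1.146], TCP at [0.282, 0.586, 0.231] pointing down, gripper open.
Joint ranges: [-175.42, 175.42], [-21.48, 121.26], [-71.46, 75.88], [10.55, 141.38], [-63.04, 243.04], [13.31, 113.54], [-168.57, 168.57]. Speed limits (degrees/s): [147.25, 147.25, 180, 180, 180, 180, 180].

INTERFACE

Orientations are given as [roll, pitch, yaw] about the fixed x, y, z axes, in that order (R = Rz(yaw) Ry(pitch) Rx(roll)).
In Python, from rig import * gives the robot as it stands. The module is installed in compiled form; this text tells all that it offers.
- The arm moves only by the shell command python3 -m crank 'ROWS'. ROWS is JSON, a list of rows, each a list of 3 entries, a list of its own where there are three numbers: the shift along the tool's x, y, z in mm, then the turn about the tool's z in rad, then the finger opening in mm, from 0 to 85.4. A call has 1 to 12 rows; each row shifts and turns the commanded pose from where the row before left it, along the tool's axes as they then stand; what a row does not reach is not made up. A row lasts 1/12 s, in which the tool goes at most 41.7 mm and 7.16 degrees, less where a joint would pass 70% of its speed; a pose out of reach is approached as far as the arm can. A call is refused whole if a number of a shift passes 41.7 or a number of a turn 0.125, either way. A call with a gripper value outside its range is refused whole. The fingers move at their own pace and stop on an object; the grip force is fixed at half the most. Time passes only in rows, so rows that do not move let the fingers close. It gives the time, the measured TCP pose, the force, the opening and the grip force at its end, in the units of the state.
- get_state(): the state, without advancing time (a new reading comes with each control period).
- snapshot(name): name is "scene" or "top" or "wrist"; returns the picture (420x560x3 uint8, blue, green, red); there is no depth.
- camera_model(name): a dict with "K" (3x3 intrinsics, pixels), "world_to_cam" (4x4, takes a point from world to camera coordinates). Camera axes: x right, y up, looking along -z (the intrinsics and any distortion apply to the point x, -y, -z); pixel columns grow to the right and rows downward; lengths in m; the calibration is good to about 2 mm. A picture is of the moment at which its call begins: read the wrist's pose just before it. camera_model takes no time and is no camera call; for the wrist camera it gives the pose at the moment of the call.
- job_done(): hands the job in; it is judged then, once.
The state is a dict: "clock": time; "q": joint angles; "joint_vel": joint speeds; "effort": joint torques, N m; "tcp_pos": TCP position; "eef_rot": TCP orientation; "force": force on the tool from outside, world axes, zero at the start; "moment": the same for the moment, N m; "width": finger opening in m; "grasp_force": force on a finger pad.
Only numpy, scipy, OpenCV 4.12 (cv2) and the standard library are available. Lean on these libraries where they do the work, as an engineer would, in place of code of your own. Each camera call takes 0.05 s, during which the arm holds its last target. There are 200 camera calls.

TASK

Swing the plant lamp clear of the wooden herb tray, move the small white pot with the succulent from between its two jars into the tray's free bay so that it stands squarely on the green mat, then swing the lamp back so that its head is directly over that pot. Swing the lamp gently, set the pot down rather than dropping it, do not squeeze the plant, and leave everything else where it stands.

Things in the scene. Friction and masses are not known exactly. Their poses are not given: they have to be found in the camera images.
- tray: Fixed wooden tray, board 150 (x) x 136 (y) x 10 mm, origin under its centre; a 50 mm wide tongue runs to x = 195 mm with the lamp post (16 mm) at x = 170. Upright sides 8 mm thick at y = -64, 0, 64 mm, x -65 to 65, tops at z = 84 mm, make two bays 56 mm wide, open at both x ends, centred at x = 0, y = -32 and 32: one holds the fern, one the green mat. Fingers fit only at a potted bay's ends.
- baymat: Fixed green mat on the floor of the free bay, 74 mm along its x, 52 mm along y, 4 mm thick; same axes as the tray. Origin at the centre of its underside, so its top is 4 mm above it (14 mm above the table).
- lamp (a joint): Angle (rad) of the lamp arm about the post. At 0 the arm points along the tray's -x, over the middle between the two bays; positive turns it counter-clockwise seen from above (head towards the tray's -y). Stops at -1.5 and 1.5. It swings level, stays where it is left, and takes 1 to 2 N at the knob.
- lamp_hinge (a point): Point on the lamp's hinge axis, 153 mm above the table. The arm is a flat bar 16 mm wide, 165 mm above the table.
- lamp_knob (a point): Centre of the top (z = 215 mm) of the upright round black knob, 24 mm diameter, 42 mm tall, on the middle of the lamp head. The head is a white disc 100 mm across, 152 to 173 mm above the table. Knob and head centre are 173 mm from the hinge axis, so the head can stand exactly over the middle of either bay.
- pot: The pot to move: white, terracotta foot, loose, about 0.37 kg, 66 (x) x 46 (y) x 56 mm to the rim, solid, succulent on top. Origin under its centre. It starts on the slate between the two short jars, 6 mm off its x ends, so there it can only be taken across its 46 mm width; in the bay its x lies along the tray's x (either way round) and it can only be held by its ends.
- succulent: The green plant in that pot, within 22 mm of the pot's middle along the pot's x and 15 mm along y, rising 30 mm above the rim. Origin at the pot's middle, at rim height. Not to be squeezed.
- fern: Bystander: dark green pot of the same size as the white one, with a small fern rising 28 mm above its rim, standing in the tray's other bay. Origin at the centre of the underside.
- jar_a: Bystander: short glass jar with cork lid, 72 mm diameter, 88 mm tall, at one end of the white pot. Origin at the centre of the underside.
- jar_b: Bystander: a second such jar, at the pot's other end.
- bowl: Bystander: blue bowl, 100 mm diameter, 50 mm tall, on the cork trivet. Origin under its middle.
- mill: Bystander: dark wooden pepper mill, 48 mm diameter, 105 mm tall, on the cork trivet. Origin under its middle.
- cup: Bystander: white cup, 60 mm diameter, 60 mm tall, on the table in front. Origin under its middle.
- salt: Bystander: marble salt pot, 56 mm diameter, 50 mm tall, on the table in front. Origin under its middle.
- slate: Fixed dark slate mat lying on the table, 130 x 270 x 4 mm, under the white pot and its jars, to the left or the right of the tray. Origin at the centre of its underside.
- trivet: Fixed cork mat lying on the table, 130 x 270 x 4 mm, on the tray's other side, under the bowl and the mill. Origin at the centre of its underside.

How it is judged:
By the outcome, as a careful person would: the job done as asked, in the order asked, and still so for the second after the job is handed in, with the robot touching nothing.
It also fails if it takes over 72 s, if anything falls off the work surface, if the arm or the gripper's body presses on something with over 40 N, if the wrist force passes 120 N, or if a joint passes its speed limit or range.

## Working session

There is one attempt and no reset: what is moved stays moved. The work goes in short steps, Python scripts to look and compute and a shell command to move; the robot and the scene stay as the last step left them, time stands still between calls to the robot, and variables do not carry over. Pictures are saved under pics/ and viewed, at most 14 in all, crops included, and the job is handed in when it is done.

```bash
mkdir -p pics; ls; python3 - <<'E'
from rig import *
import cv2,numpy as np
s=get_state();print(s)
for n in("scene","top"):
    im=snapshot(n);cv2.imwrite(f"pics/{n}0.png",im);c=camera_model(n);print(n,{k:np.round(v,4).tolist() if not isinstance(v,str) else v for k,v in c.items()})
a=cv2.imread("pics/top0.png");cv2.imwrite("pics/top0b.png",cv2.resize(a,(800,600)))
E
```

```text
pics
{'clock': 0.0, 'q': array([-68.05716995,  36.05915553,   2.20065525,  86.99448555,
        -1.5497632 ,  57.08465975,  -1.14484873]), 'joint_vel': array([ 0.05054226,  0.02881236,  0.12047138, -0.07625883,  0.04225219,
       -0.03128486,  0.02388322]), 'effort': array([ 2.01916606e-05, -5.63393104e+01,  1.22582886e+00, -1.93445581e+01,
        1.08931668e-02,  1.08044173e-02, -6.78483488e-06]), 'tcp_pos': array([0.28168548, 0.58510811, 0.23039421]), 'eef_rot': array([-1.79891267e+02, -2.02625702e-03,  1.54288240e+02]), 'force': array([ 1.04510301, -0.40045037, -0.13584147]), 'moment': array([ 0.0309655 , -0.03316926,  0.01717262]), 'grasp_force': 0.0, 'width': 0.08529158796673823}
scene {'K': [[426.0806, 0.0, 281.524], [0.0, 426.0806, 208.1445], [0.0, 0.0, 1.0]], 'world_to_cam': [[0.4345, 0.9007, 0.0076, -0.2421], [-0.7028, 0.3337, 0.6282, 0.2973], [0.5633, -0.2783, 0.778, -1.5607], [0.0, 0.0, 0.0, 1.0]]}
top {'K': [[500.7867, 0.0, 275.4758], [0.0, 500.7867, 212.6584], [0.0, 0.0, 1.0]], 'world_to_cam': [[-0.0119, -0.9999, 0.0036, 0.0177], [0.9815, -0.011, 0.1913, -0.5597], [-0.1912, 0.0058, 0.9815, -1.4974], [0.0, 0.0, 0.0, 1.0]]}
```

View pics/top0.png

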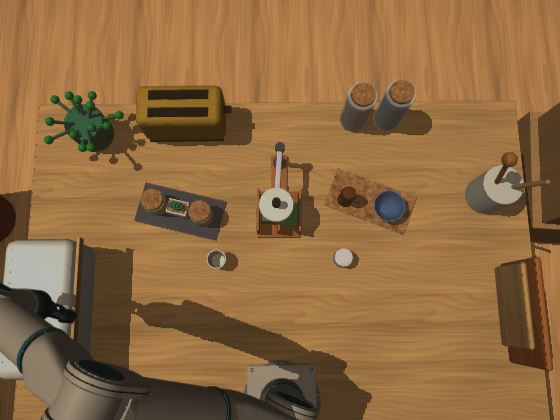

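View pics/scene0.png

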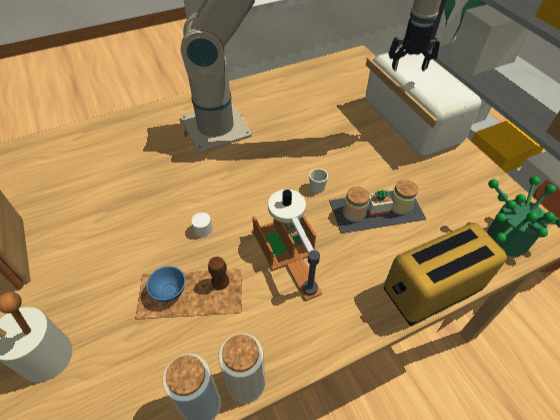

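```bash
cat > h.py <<'E'
import numpy as np,cv2
from rig import *
def ray(n,uv,z,c=None):
    c=c or camera_model(n);M=np.array(c["world_to_cam"]);R=M[:3,:3];o=-R.T@M[:3,3]
    K=np.array(c["K"]);d=np.linalg.inv(K)@[uv[0],uv[1],1];d=R.T@(d*[1,-1,-1])
    return (o+d*(z-o[2])/d[2])[:2]
def proj(n,P,c=None):
    c=c or camera_model(n);M=np.array(c["world_to_cam"]);p=M[:3,:3]@P+M[:3,3];p=p*[1,-1,-1]
    q=np.array(c["K"])@p;return q[:2]/q[2]
E
python3 - <<'E'
from h import *
t=cv2.imread("pics/top0.png");s=cv2.imread("pics/scene0.png")
a=cv2.resize(t[135:245,130:310],(800,489),interpolation=cv2.INTER_CUBIC)
cv2.imwrite("pics/c1.png",a)
b=cv2.resize(s[165:305,240:430],(800,589),interpolation=cv2.INTER_CUBIC)
cv2.imwrite("pics/c2.png",b)
print(camera_model("top").keys())
E
```

```text
dict_keys(['K', 'world_to_cam'])
```

View pics/c1.png

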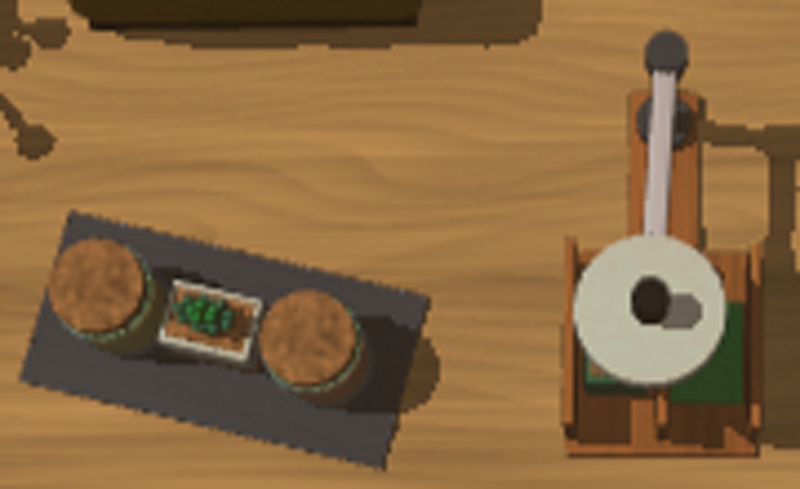

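View pics/c2.png

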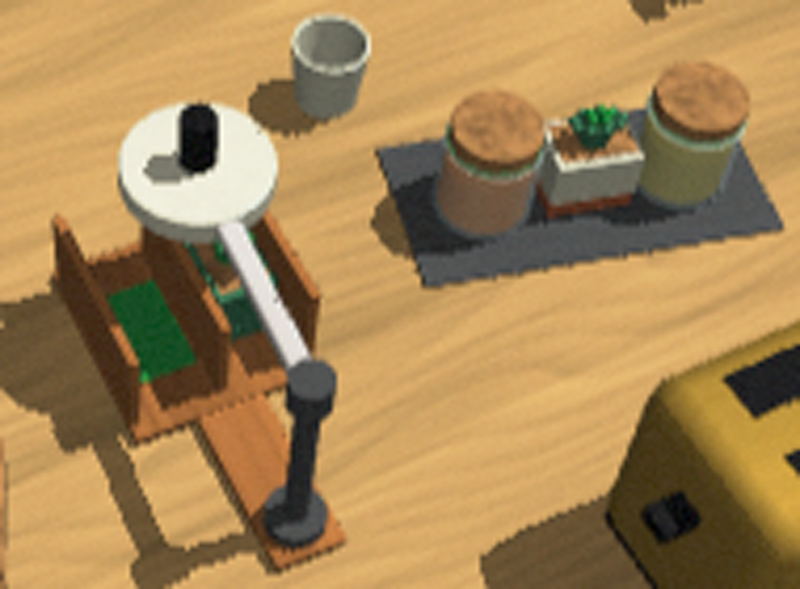

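```bash
python3 - <<'E'
from h import *
f=180/800.
c=lambda x,y,z:print((x,y,z),np.round(ray("top",(130+x*f,135+y*f),z),4))
print("tray front corners, tongue end");c(567,456,.01);c(760,457,.01);c(630,92,.01);c(703,96,.01)
print("post base");c(665,122,.012)
print("cap");c(666,52,.18)
print("head disc");c(650,310,.173)
print("knob top");c(651,290,.215)
print("lids");c(97,286,.092);c(308,339,.092)
print("pot rim");[c(*p,.06) for p in((175,280),(262,298),(247,360),(160,342))]
print("slate");[c(*p,.004) for p in((70,211),(430,297),(385,468),(22,380))]
print("mat corners near");c(745,402,.014);c(672,402,.014);c(742,303,.014)
c2=lambda x,y,z:print("scene",np.round(ray("scene",(240+x*190/800,165+y*190/800),z),4))
print("head, knobtop, lids, tray near");c2(199,165,.173);c2(199,112,.215);c2(498,128,.092);c2(700,95,.092);c2(148,378,.014);c2(198,362,.014)
im=snapshot("wrist");s=get_state();cm=camera_model("wrist");M=np.array(cm["world_to_cam"]);print(np.round(-M[:3,:3].T@M[:3,3],3),np.round(M[:3,:3],2).tolist(),cm["K"][0])
E
```

```text
tray front corners, tongue end
(567, 456, 0.01) [0.4889 0.0685]
(760, 457, 0.01) [ 0.4866 -0.0686]
(630, 92, 0.01) [0.7577 0.0209]
(703, 96, 0.01) [ 0.7541 -0.0326]
post base
(665, 122, 0.012) [ 0.734  -0.0044]
cap
(666, 52, 0.18) [ 0.7311 -0.0031]
head disc
(650, 310, 0.173) [0.5597 0.0095]
knob top
(651, 290, 0.215) [0.5637 0.009 ]
lids
(97, 286, 0.092) [0.5978 0.3861]
(308, 339, 0.092) [0.5593 0.2415]
pot rim
(175, 280, 0.06) [0.6087 0.3397]
(262, 298, 0.06) [0.5952 0.2788]
(247, 360, 0.06) [0.5513 0.2883]
(160, 342, 0.06) [0.5647 0.3489]
slate
(70, 211, 0.004) [0.6738 0.4294]
(430, 297, 0.004) [0.6068 0.167 ]
(385, 468, 0.004) [0.4826 0.1982]
(22, 380, 0.004) [0.5492 0.459 ]
mat corners near
(745, 402, 0.014) [ 0.5256 -0.0586]
(672, 402, 0.014) [ 0.5262 -0.0066]
(742, 303, 0.014) [ 0.5977 -0.0579]
head, knobtop, lids, tray near
scene [0.5677 0.0101]
scene [0.5613 0.0124]
scene [0.5673 0.2417]
scene [0.6022 0.3863]
scene [ 0.6023 -0.0418]
scene [ 0.6053 -0.006 ]
[0.222 0.616 0.372] [[0.44, 0.9, -0.0], [-0.87, 0.42, -0.27], [-0.24, 0.12, 0.96]] [332.3277413    0.         278.76348362]
```

```bash
R='[[-25,-20,-0.8],0,45]'; python3 -m crank '[[[-25,-20,-1],0,45],[[-25,-20,-1],0,45],[[-25,-20,-1],0,45],[[-25,-20,-1],0,45],[[-25,-20,-1],0,45],[[-25,-20,-1],0,45],[[-25,-20,-1],0,45],[[-25,-20,-1],0,45],[[-25,-20,-1],0,45],[[-25,-20,-1],0,45]]' | tail -c 600
python3 -m crank '[[[-25,-20,-1],0,45],[[-25,-20,-1],0,45],[[-25,-20,-1],0,45],[[-25,-20,-1],0,45],[[-25,-20,-1],0,45],[[-25,-20,-1],0,45],[[-25,-20,-1],0,45],[[-25,-20,-1],0,45],[[-25,-20,-1],0,45],[[-25,-20,-1],0,45]]' | tail -c 600
```

```text
clock: 0.98
tcp_pos: [0.4208, 0.2954, 0.2412]
eef_rot: [-180.0, -0.0, 154.3]
force: [0.5, -1.0, -0.8]
width: 0.0449
grasp_force: 0.0
clock: 1.82
tcp_pos: [0.5592, 0.0068, 0.2512]
eef_rot: [-180.0, -0.0, 154.3]
force: [1.0, 0.1, 0.1]
width: 0.0451
grasp_force: 0.0
```

```bash
python3 -m crank '[[[0,0,0],0.122,45],[[0,0,0],0.122,45],[[0,0,0],0.122,45],[[0,0,0],0.122,45],[[0,0,0],0.122,45],[[0,0,0],0.122,45],[[0,0,0],0.122,45],[[0,0,0],0.122,45],[[0,0,0],0.122,45],[[0,0,0],0.122,45],[[0,0,0],0.122,45],[[0,0,0],0.122,45]]' | tail -c 300
python3 -m crank '[[[0,0,0],0.122,45],[[0,0,0],0.122,45],[[0,0,0],0.122,45],[[0,0,0],0.122,45],[[0,0,0],0.122,45],[[0,0,0],0.122,45],[[0,0,0],0.122,45],[[0,0,0],0.122,45],[[0,0,0],0.122,45],[[0,0,0],0.122,45],[[0,0,0],0,45],[[0,0,0],0,45]]'
python3 - <<'E'
from h import *
im=snapshot("wrist");c=camera_model("wrist");cv2.imwrite("pics/w1.png",im)
np.savez("w1.npz",K=c["K"],M=c["world_to_cam"])
print(np.round(proj("wrist",[.563,.01,.215],c)),np.round(proj("wrist",[.733,-.0045,.165],c)))
E
```

```text
clock: 2.82
tcp_pos: [0.5587, 0.0084, 0.2511]
eef_rot: [-180.0, 0.0, 70.1]
force: [0.2, 0.5, -0.4]
width: 0.0449
grasp_force: 0.0
clock: 3.82
tcp_pos: [0.5588, 0.0085, 0.251]
eef_rot: [180.0, 0.0, 0.7]
force: [-0.6, 0.2, 0.8]
width: 0.045
grasp_force: 0.0
[278. 234.] [307. -74.]
```

View pics/w1.png

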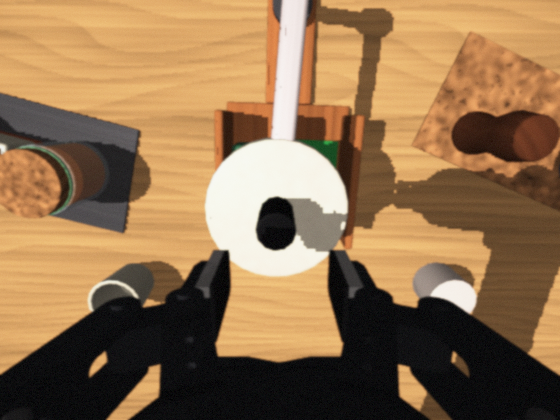

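```bash
python3 -m crank '[[[5,-1.5,0],0.098,45],[[0,0,16],0,45],[[0,0,16],0,45],[[0,0,16],0,45],[[0,0,12],0,45],[[0,0,6],0,40],[[0,0,0],0,35],[[0,0,0],0,31],[[0,0,0],0,31],[[0,0,0],0,31]]'
python3 -m crank '[[[0,1,0],0,31],[[0,1,0],0,31],[[0,1,0],0,31],[[0,1,0],0,31]]'
```

```text
clock: 4.7
tcp_pos: [0.5645, 0.0097, 0.1862]
eef_rot: [-180.0, -0.1, -5.1]
force: [1.0, -0.3, -0.2]
width: 0.0309
grasp_force: 0.0
clock: 5.03
tcp_pos: [0.5637, 0.0061, 0.1855]
eef_rot: [-180.0, -0.0, -5.1]
force: [0.7, 2.8, 1.0]
width: 0.031
grasp_force: 0.6
```

```bash
python3 -m crank '[[[0,2,0],-0.0116,31],[[0,3,0],-0.0173,31],[[0.05,4,0],-0.0231,31],[[0.05,4,0],-0.0231,31],[[0.05,4,0],-0.0231,31],[[0.05,4,0],-0.0231,31],[[0.05,4,0],-0.0231,31],[[0.05,4,0],-0.0231,31],[[0.05,4,0],-0.0231,31],[[0.05,4,0],-0.0231,31],[[0.05,4,0],-0.0231,31],[[0.05,4,0],-0.0231,31]]'
python3 -m crank '[[[0.05,4,0],-0.0231,31],[[0.05,4,0],-0.0231,31],[[0.05,4,0],-0.0231,31],[[0.05,4,0],-0.0231,31],[[0.05,4,0],-0.0231,31],[[0.05,4,0],-0.0231,31],[[0.05,4,0],-0.0231,31],[[0.05,4,0],-0.0231,31],[[0.05,4,0],-0.0231,31],[[0.05,4,0],-0.0231,31],[[0.05,4,0],-0.0231,31],[[0.05,4,0],-0.0231,31]]'
```

```text
clock: 6.03
tcp_pos: [0.5654, -0.0393, 0.1853]
eef_rot: [-180.0, 0.0, 9.9]
force: [0.6, 2.0, 0.4]
width: 0.0304
grasp_force: 0.6
clock: 7.03
tcp_pos: [0.5801, -0.0849, 0.1852]
eef_rot: [-180.0, 0.0, 25.8]
force: [-0.3, 1.7, -0.4]
width: 0.0311
grasp_force: 0.6
```

```bash
python3 -m crank '[[[0.05,4,0],-0.0231,31],[[0.05,4,0],-0.0231,31],[[0.05,4,0],-0.0231,31],[[0.05,4,0],-0.0231,31],[[0.05,4,0],-0.0231,31],[[0.05,4,0],-0.0231,31],[[0.05,4,0],-0.0231,31],[[0.05,4,0],-0.0231,31],[[0.05,4,0],-0.0231,31],[[0.05,4,0],-0.0231,31],[[0.05,4,0],-0.0231,31],[[0.05,4,0],-0.0231,31]]'
python3 -m crank '[[[0.05,4,0],-0.0231,31],[[0.05,4,0],-0.0231,31],[[0.05,4,0],-0.0231,31],[[0.05,4,0],-0.0231,31],[[0.05,4,0],-0.0231,31],[[0.05,4,0],-0.0231,31],[[0.05,4,0],-0.0231,31],[[0.05,4,0],-0.0231,31],[[0.05,4,0],-0.0231,31],[[0.05,4,0],-0.0231,31],[[0.05,4,0],-0.0231,31],[[0.05,4,0],-0.0231,31]]'
python3 -m crank '[[[0.05,4,0],-0.0231,31],[[0.05,4,0],-0.0231,31],[[0,2,0],-0.0116,31],[[0,1,0],0,31],[[0,0,0],0,31],[[0,0,0],0,45],[[0,0,0],0,45],[[0,0,0],0,45]]'
python3 -m crank '[[[0,0,-15],0,45],[[0,0,-15],0,45],[[0,0,-15],0,45],[[0,0,-15],0,85],[[0,0,-5],0,85],[[0,0,0],0,85]]'
python3 - <<'E'
from h import *
cv2.imwrite("pics/top1.png",snapshot("top"))
E
```

```text
clock: 8.03
tcp_pos: [0.6067, -0.1246, 0.1853]
eef_rot: [-180.0, 0.0, 41.7]
force: [-0.3, 2.0, -1.0]
width: 0.031
grasp_force: 0.6
clock: 9.03
tcp_pos: [0.6432, -0.1557, 0.1853]
eef_rot: [-180.0, 0.0, 57.6]
force: [-0.5, 1.1, 1.1]
width: 0.0308
grasp_force: 0.6
clock: 9.7
tcp_pos: [0.6524, -0.1612, 0.1854]
eef_rot: [180.0, 0.0, 60.7]
force: [-0.1, 0.6, -0.1]
width: 0.0452
grasp_force: 0.0
clock: 10.2
tcp_pos: [0.6532, -0.1615, 0.2519]
eef_rot: [179.8, -0.0, 60.7]
force: [0.1, 0.7, -0.5]
width: 0.0789
grasp_force: 0.0
```

```bash
python3 -m crank '[[[23.7,-18.5,0],0,85],[[23.7,-18.5,0],0,85],[[23.7,-18.5,0],0,85],[[23.7,-18.5,0],0,85],[[23.7,-18.5,0],0,85],[[23.7,-18.5,0],0,85],[[23.7,-18.5,0],0,85],[[23.7,-18.5,0],0,85]]' >/dev/null
python3 -m crank '[[[23.7,-18.5,0],0,85],[[23.7,-18.5,0],0,85],[[23.7,-18.5,0],0,85],[[23.7,-18.5,0],0,85],[[23.7,-18.5,0],0,85],[[23.7,-18.5,0],0,85],[[23.7,-18.5,0],0,85],[[23.7,-18.5,0],0,85],[[0,0,0],-0.125,85],[[0,0,0],-0.125,85],[[0,0,0],0,85],[[0,0,0],0,85]]'
python3 - <<'E'
from h import *
c=camera_model("wrist");im=snapshot("wrist");cv2.imwrite("pics/w2.png",im)
np.savez("w2.npz",K=c["K"],M=c["world_to_cam"])
E
```

```text
clock: 11.92
tcp_pos: [0.5791, 0.3139, 0.2492]
eef_rot: [-179.9, 0.1, 74.8]
force: [0.1, -0.2, -0.4]
width: 0.0846
grasp_force: 0.0
```

View pics/w2.png

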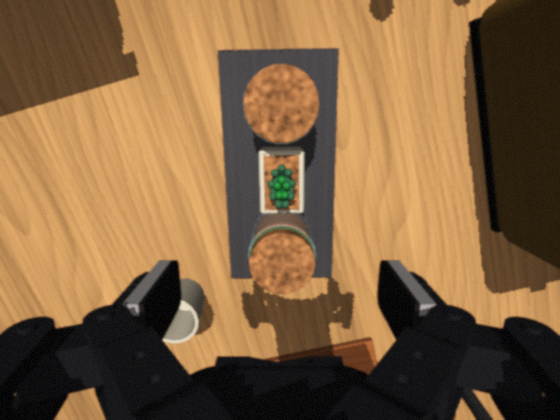

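```bash
python3 - <<'E'
from h import *
d=np.load("w2.npz");c={"K":d["K"],"world_to_cam":d["M"]}
P=np.array([ray("wrist",p,.06,c) for p in((258,150.5),(304,150.5),(305.5,214),(260,213.5))])
print(P.round(4),P.mean(0).round(4),np.linalg.norm(P-np.roll(P,1,0),axis=1).round(4))
a=(P[0]+P[1]-P[2]-P[3]);print("len axis deg",np.degrees(np.arctan2(a[1],a[0])))
for p in((281,104),(282,263)):print(ray("wrist",p,.092,c).round(4))
E
```

```text
[[0.569  0.3543]
 [0.6127 0.3424]
 [0.5984 0.2787]
 [0.553  0.2916]] [0.5833 0.3167] [0.0647 0.0453 0.0653 0.0472]
len axis deg 76.47194613405522
[0.6019 0.3895]
[0.564 0.246]
```

```bash
python3 -m crank '[[[2.7,2.4,15],-0.01,85],[[0,0,30],0,85],[[0,0,30],0,85],[[0,0,30],0,85],[[0,0,30],0,85],[[0,0,25],0,85],[[0,0,20],0,85],[[0,0,16],0,85],[[0,0,12],0,85],[[0,0,8],0,85],[[0,0,5],0,85],[[0,0,0],0,85]]'
python3 -m crank '[[[0,0,0],0,60],[[0,0,0],0,52],[[0,0,0],0,46],[[0,0,0],0,40],[[0,0,0],0,40],[[0,0,0],0,40],[[0,0,0],0,40]]'
```

```text
clock: 12.97
tcp_pos: [0.5823, 0.3161, 0.0286]
eef_rot: [-180.0, 0.0, 75.6]
force: [0.5, 0.5, -0.5]
width: 0.0852
grasp_force: 0.0
clock: 13.55
tcp_pos: [0.5831, 0.317, 0.0305]
eef_rot: [179.9, -0.1, 75.6]
force: [-0.8, 0.9, 6.2]
width: 0.0448
grasp_force: 63.8
```

```bash
python3 -m crank '[[[0,0,-4],0,40],[[0,0,-10],0,40],[[0,0,-16],0,40],[[0,0,-20],0,40],[[0,0,-20],0,40],[[0,0,-20],0,40],[[0,0,-16],0,40],[[0,0,-10],0,40],[[0,0,0],0,40]]'
python3 -m crank '[[[-12,8,0],0,40],[[-18,12,0],0,40],[[-24,16,0],0,40],[[-26,17.3,0],0,40],[[-26,17.3,0],0,40],[[-26,17.3,0],0,40],[[-22,14.5,0],0,40],[[-16,11,0],0,40],[[-10,6.5,0],0,40],[[-3,1.5,0],0,40],[[0,0,0],0,40]]'
python3 -m crank '[[[0,0,0],0.06,40],[[0,0,0],0.115,40],[[0,0,0],0.12,40],[[0,0,0],0.12,40],[[0,0,0],0.12,40],[[0,0,0],0.12,40],[[0,0,0],0.12,40],[[0,0,0],0.12,40],[[0,0,0],0.12,40],[[0,0,0],0.12,40],[[0,0,0],0.12,40],[[0,0,0],0.08,40]]'
python3 - <<'E'
from h import *
cv2.imwrite("pics/top2.png",snapshot("top"))
print(get_state()["tcp_pos"],get_state()["eef_rot"],get_state()["width"])
E
```

```text
clock: 14.3
tcp_pos: [0.5837, 0.3168, 0.1477]
eef_rot: [179.8, -0.1, 75.6]
force: [0.3, 0.8, -5.0]
width: 0.045
grasp_force: 62.7
clock: 15.22
tcp_pos: [0.6541, 0.108, 0.1443]
eef_rot: [-179.9, 0.0, 75.5]
force: [-0.1, 0.3, -4.5]
width: 0.0451
grasp_force: 62.6
clock: 16.22
tcp_pos: [0.6536, 0.1129, 0.1444]
eef_rot: [-179.9, 0.1, -0.9]
force: [0.3, 0.4, -5.3]
width: 0.0454
grasp_force: 62.6
[0.6535649  0.11294816 0.14424797] [-1.79886693e+02  1.16875788e-01 -1.04464481e+00] 0.045208153579610035
```

View pics/top2.png

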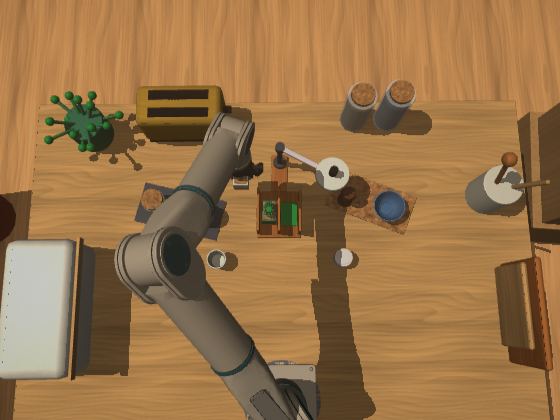

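```bash
python3 -m crank '[[[0,0,10],0,40],[[0,0,20],0,40],[[0,0,20],0,40],[[0,0,20],0,40],[[0,0,18],0,40],[[0,0,12],0,40],[[0,0,8],0,40],[[0,0,5],0,40],[[0,0,1],0,40],[[0,0,1],0,40],[[0,0,0],0,40]]'
python3 - <<'E'
from h import *
im=cv2.imread("pics/top2.png");h=cv2.cvtColor(im,cv2.COLOR_BGR2HSV)
m=cv2.inRange(h,(45,120,40),(75,255,255));m[:,:279]=0;m[:,305:]=0;m[:190]=0;m[240:]=0
k=max(cv2.findContours(m,0,1)[0],key=cv2.contourArea);r=cv2.minAreaRect(k)
print(r,cv2.boundingRect(k))
for p in cv2.boxPoints(r):print(p,ray("top",p,.014).round(4))
E
```

```text
clock: 17.18
tcp_pos: [0.6554, 0.109, 0.0311]
eef_rot: [-180.0, -0.1, -0.8]
force: [-1.0, -0.5, -5.3]
width: 0.0449
grasp_force: 62.6
((288.5, 214.0), (22.0, 15.0), 90.0) (281, 203, 16, 23)
[281. 203.] [ 0.5989 -0.007 ]
[296. 203.] [ 0.5983 -0.0549]
[296. 225.] [ 0.5271 -0.0534]
[281. 225.] [ 0.5277 -0.006 ]
```

```bash
python3 -m crank '[[[0,0,1],0,40],[[0,0,1],0,40],[[0,0,1],0,40],[[0,0,1],0,40],[[0,0,0],0,40]]'
```

```text
clock: 17.6
tcp_pos: [0.6548, 0.1092, 0.0266]
eef_rot: [-180.0, -0.0, -0.9]
force: [-0.9, -0.3, -2.9]
width: 0.0451
grasp_force: 62.8
```

```bash
python3 -m crank '[[[0,0,0.7],0,40],[[0,0,0],0,46],[[0,0,0],0,52],[[0,0,0],0,60],[[0,0,0],0,70],[[0,0,-5],0,75],[[0,0,-20],0,85],[[0,0,-30],0,85],[[0,0,-30],0,85],[[0,0,-25],0,85],[[0,0,-15],0,85],[[0,0,0],0,85]]'
python3 -m crank '[[[0,0,0],-0.09,85],[[0,0,0],-0.123,85],[[0,0,0],-0.123,85],[[0,0,0],-0.123,85],[[0,0,0],-0.123,85],[[0,0,0],-0.123,85],[[0,0,0],-0.123,85],[[0,0,0],-0.123,85],[[0,0,0],-0.123,85],[[0,0,0],-0.123,85],[[0,0,0],-0.123,85],[[0,0,0],-0.123,85]]'
python3 -m crank '[[[0,0,0],-0.123,85],[[0,0,0],0,85],[[0,0,0],0,85]]'
python3 - <<'E'
from h import *
c=camera_model("wrist");cv2.imwrite("pics/w3.png",snapshot("wrist"));np.savez("w3.npz",K=c["K"],M=c["world_to_cam"])
E
```

```text
clock: 18.6
tcp_pos: [0.6574, 0.1086, 0.1552]
eef_rot: [-180.0, -0.4, -0.9]
force: [0.9, -0.8, 1.0]
width: 0.0848
grasp_force: 0.0
clock: 19.6
tcp_pos: [0.6541, 0.109, 0.1497]
eef_rot: [-179.9, 0.0, 82.2]
force: [-0.2, -0.1, 0.0]
width: 0.085
grasp_force: 0.0
clock: 19.85
tcp_pos: [0.6543, 0.1088, 0.15]
eef_rot: [-179.9, -0.0, 88.7]
force: [0.2, 0.2, -0.9]
width: 0.085
grasp_force: 0.0
```

View pics/w3.png

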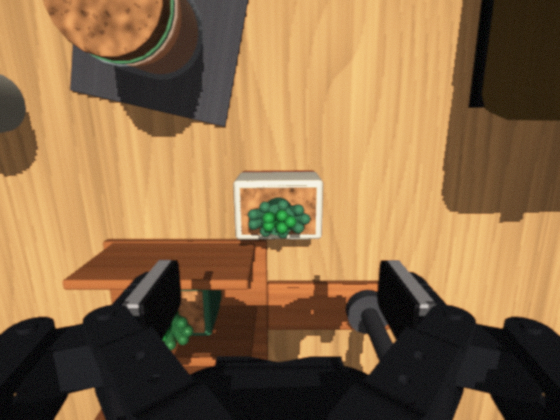

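```bash
python3 -m crank '[[[0,0,15],0,85],[[0,0,28],0,85],[[0,0,28],0,85],[[0,0,24],0,85],[[0,0,16],0,85],[[0,0,10],0,85],[[0,0,6],0,85],[[0,0,2],0,85],[[0,0,0],0,85]]'
python3 -m crank '[[[0,0,0],0,75],[[0,0,0],0,68],[[0,0,0],0,64],[[0,0,0],0,60],[[0,0,0],0,60],[[0,0,0],0,60]]'
```

```text
clock: 20.65
tcp_pos: [0.6551, 0.109, 0.0218]
eef_rot: [180.0, 0.0, 88.8]
force: [-0.3, 0.9, 0.6]
width: 0.085
grasp_force: 0.0
clock: 21.15
tcp_pos: [0.6548, 0.1092, 0.023]
eef_rot: [180.0, -0.0, 88.9]
force: [-2.8, 0.1, 5.4]
width: 0.0652
grasp_force: 65.4
```

```bash
python3 -m crank '[[[0,0,-4],0,60],[[0,0,-10],0,60],[[0,0,-20],0,60],[[0,0,-24],0,60],[[0,0,-24],0,60],[[0,0,-24],0,60],[[0,0,-16],0,60],[[0,0,-6],0,60],[[0,0,0],0,60]]'
python3 -m crank '[[[-8,-5,0],0,60],[[-14,-9,0],0,60],[[-20,-12,0],0,60],[[-24,-15,0],0,60],[[-24,-15,0],0,60],[[-22,-14,0],0,60],[[-16,-10,0],0,60],[[-10,-6,0],0,60],[[-5.5,-3.5,0],0,60],[[0,0,0],0,60],[[0,0,0],0,60]]'
python3 - <<'E'
from h import *
c=camera_model("wrist");im=snapshot("wrist");cv2.imwrite("pics/w4.png",im);np.savez("w4.npz",K=c["K"],M=c["world_to_cam"])
cv2.imwrite("pics/top3.png",snapshot("top"));s=snapshot("scene");cv2.imwrite("pics/scene3.png",s)
E
```

```text
clock: 21.9
tcp_pos: [0.6557, 0.1091, 0.1515]
eef_rot: [179.8, -0.0, 88.9]
force: [0.3, 0.3, -4.7]
width: 0.0647
grasp_force: 68.4
clock: 22.82
tcp_pos: [0.5628, -0.0317, 0.1492]
eef_rot: [180.0, -0.0, 88.9]
force: [0.3, 0.1, -5.0]
width: 0.0649
grasp_force: 68.2
```

View pics/w4.png

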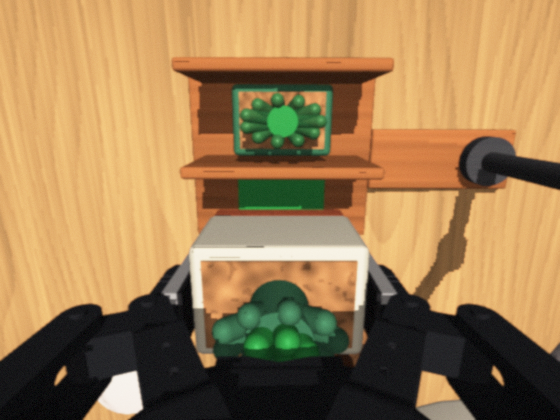

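```bash
python3 - <<'E'
from h import *
d=np.load("w4.npz");c={"K":d["K"],"world_to_cam":d["M"]}
im=cv2.imread("pics/w4.png");
for col in(210,340):
    print(col,[(r,*im[r,col]) for r in range(152,186,2)])
    print(col,[(r,*im[r,col]) for r in range(54,80,2)])
print([(x,*im[195,x]) for x in list(range(234,242))+list(range(320,330))])
r=lambda p,z:ray("wrist",p,z,c).round(4)
for p in((182,168),(182,178),(383,168),(383,178),(173,60),(173,70),(392,60),(392,70)):print(p,r(p,.084))
print("mat x",r((238.5,195),.014),r((324.5,195),.014))
print("pot rim ctr", r((278,300),.182))
E
```

```text
210 [(152, np.uint8(62), np.uint8(114), np.uint8(197)), (154, np.uint8(57), np.uint8(103), np.uint8(176)), (156, np.uint8(42), np.uint8(73), np.uint8(126)), (158, np.uint8(39), np.uint8(70), np.uint8(122)), (160, np.uint8(34), np.uint8(63), np.uint8(115)), (162, np.uint8(41), np.uint8(70), np.uint8(122)), (164, np.uint8(39), np.uint8(73), np.uint8(127)), (166, np.uint8(48), np.uint8(84), np.uint8(147)), (168, np.uint8(69), np.uint8(124), np.uint8(208)), (170, np.uint8(65), np.uint8(120), np.uint8(202)), (172, np.uint8(67), np.uint8(121), np.uint8(201)), (174, np.uint8(71), np.uint8(129), np.uint8(215)), (176, np.uint8(68), np.uint8(123), np.uint8(205)), (178, np.uint8(41), np.uint8(76), np.uint8(136)), (180, np.uint8(25), np.uint8(48), np.uint8(85)), (182, np.uint8(25), np.uint8(44), np.uint8(81)), (184, np.uint8(28), np.uint8(49), np.uint8(88))]
210 [(54, np.uint8(108), np.uint8(172), np.uint8(224)), (56, np.uint8(93), np.uint8(157), np.uint8(216)), (58, np.uint8(72), np.uint8(131), np.uint8(215)), (60, np.uint8(76), np.uint8(137), np.uint8(224)), (62, np.uint8(74), np.uint8(132), n
[... 2380 characters left out ...]
t8(76), np.uint8(22)), (322, np.uint8(34), np.uint8(75), np.uint8(24)), (323, np.uint8(34), np.uint8(71), np.uint8(40)), (324, np.uint8(31), np.uint8(61), np.uint8(70)), (325, np.uint8(27), np.uint8(51), np.uint8(82)), (326, np.uint8(24), np.uint8(51), np.uint8(85)), (327, np.uint8(31), np.uint8(52), np.uint8(89)), (328, np.uint8(32), np.uint8(50), np.uint8(90)), (329, np.uint8(28), np.uint8(52), np.uint8(88))]
(182, 168) [0.5037 0.007 ]
(182, 178) [0.5031 0.0007]
(383, 168) [0.6294 0.0045]
(383, 178) [ 0.6298 -0.0019]
(173, 60) [0.5047 0.0694]
(173, 70) [0.5041 0.064 ]
(392, 60) [0.6307 0.0668]
(392, 70) [0.631  0.0614]
mat x [ 0.5291 -0.027 ] [ 0.6026 -0.0285]
pot rim ctr [ 0.5632 -0.0285]
```

```bash
python3 -m crank '[[[-0.8,1.7,8],0,60],[[0,0,14],0,60],[[0,0,14],0,60],[[0,0,14],0,60],[[0,0,14],0,60],[[0,0,14],0,60],[[0,0,12],0,60],[[0,0,8],0,60],[[0,0,5],0,60],[[0,0,2],0,60],[[0,0,1],0,60],[[0,0,0],0,60]]'
python3 -m crank '[[[0,0,0],0,60]]'
```

```text
clock: 23.97
tcp_pos: [0.5644, -0.0336, 0.0439]
eef_rot: [180.0, 0.0, 88.9]
force: [-0.4, 0.7, -4.8]
width: 0.0652
grasp_force: 68.3
clock: 24.05
tcp_pos: [0.5646, -0.0335, 0.0442]
eef_rot: [179.9, 0.0, 88.9]
force: [0.2, -0.5, -4.4]
width: 0.0649
grasp_force: 68.3
```

```bash
python3 -m crank '[[[0.8,0,2],0,60],[[0,0,1.5],0,60],[[0,0,1],0,60],[[0,0,1],0,60],[[0,0,0],0,60]]'
python3 -m crank '[[[0,0,1],0,60],[[0,0,0],0,60]]'
```

```text
clock: 24.47
tcp_pos: [0.564, -0.0327, 0.0379]
eef_rot: [-180.0, -0.0, 88.9]
force: [-0.2, 0.5, -5.0]
width: 0.0653
grasp_force: 68.3
clock: 24.63
tcp_pos: [0.5642, -0.0327, 0.0371]
eef_rot: [180.0, 0.0, 88.9]
force: [-0.1, -0.9, -5.4]
width: 0.0651
grasp_force: 68.4
```

```bash
python3 -m crank '[[[0,0,0.7],0,60],[[0,0,0],0,60]]'
python3 -m crank '[[[0,0,0.7],0,60],[[0,0,0],0,60]]'
```

```text
clock: 24.8
tcp_pos: [0.5642, -0.0327, 0.037]
eef_rot: [180.0, -0.0, 88.9]
force: [-1.7, -0.5, 3.0]
width: 0.0652
grasp_force: 69.1
clock: 24.97
tcp_pos: [0.5642, -0.0327, 0.037]
eef_rot: [180.0, -0.0, 88.9]
force: [-2.8, 1.3, 9.5]
width: 0.0648
grasp_force: 70.1
```

```bash
python3 -m crank '[[[0,0,-0.7],0,60],[[0,0,0],0,66],[[0,0,0],0,70],[[0,0,0],0,76],[[0,0,0],0,82],[[0,0,0],0,82],[[0,0,-8],0,82],[[0,0,-20],0,82],[[0,0,-30],0,82],[[0,0,-30],0,82],[[0,0,-35],0,82],[[0,0,-35],0,60]]' 
python3 -m crank '[[[0,0,-35],0,45],[[0,0,-25],0,45],[[-30,0,0],0,45],[[-30,0,0],0,45],[[-30,0,0],0,45],[[0,0,0],0,45],[[0,0,0],0,45]]'
python3 - <<'E'
from h import *
c=camera_model("wrist");w=snapshot("wrist");np.savez("w5.npz",K=c["K"],M=c["world_to_cam"]);cv2.imwrite("pics/w5.png",w)
t=snapshot("top");cv2.imwrite("pics/top5.png",t)
a=cv2.resize(t[140:245,240:380],(560,420),interpolation=cv2.INTER_CUBIC)
cv2.imwrite("pics/m5.png",cv2.resize(np.hstack([a,w]),(800,300)))
E
```

```text
clock: 25.97
tcp_pos: [0.5636, -0.0327, 0.1963]
eef_rot: [-180.0, 0.0, 88.9]
force: [1.0, -0.1, -0.8]
width: 0.0714
grasp_force: 0.0
clock: 26.55
tcp_pos: [0.5618, -0.1251, 0.2551]
eef_rot: [180.0, 0.0, 88.6]
force: [-0.3, 0.7, -0.4]
width: 0.0451
grasp_force: 0.0
```

View pics/m5.png

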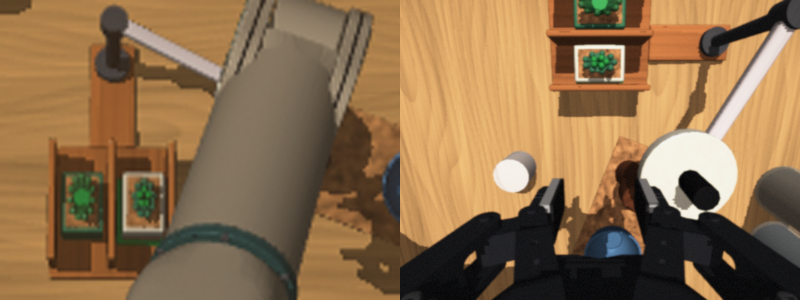

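```bash
python3 - <<'E'
from h import *
d=np.load("w5.npz");c={"K":d["K"],"world_to_cam":d["M"]}
print("knob wrist",ray("wrist",(432,278),.215,c).round(4))
im=cv2.imread("pics/w5.png");g=im.min(2)
m=((g>150)*255).astype(np.uint8);m[:,:310]=0
k=max(cv2.findContours(m,0,1)[0],key=cv2.contourArea);h=cv2.convexHull(k);print(cv2.boundingRect(k))
t=cv2.imread("pics/top2.png");m=((t.min(2)>140)*255).astype(np.uint8);m[:,:312]=0;m[:,352:]=0;m[:150]=0;m[195:]=0
k=max(cv2.findContours(m,0,1)[0],key=cv2.contourArea);e=cv2.fitEllipse(cv2.convexHull(k));print(e,ray("top",e[0],.173).round(4))
v=t[155:190,320:345];kk=np.argwhere(v.max(2)<45);print("knob dark px",kk.min(0)+[155,320],kk.max(0)+[155,320],ray("top",(kk.mean(0)+[155,320])[::-1],.2).round(4))
# pot rim
w=((g>140)*255).astype(np.uint8);w[:,:235]=0;w[:,325:]=0;w[:55]=0;w[130:]=0
k=max(cv2.findContours(w,0,1)[0],key=cv2.contourArea);r=cv2.minAreaRect(k);print(r,ray("wrist",r[0],.07,c).round(4))
for p in cv2.boxPoints(r):print(ray("wrist",p,.07,c).round(4))
E
```

```text
knob wrist [ 0.6541 -0.1528]
(337, 34, 213, 273)
((329.33685302734375, 172.58396911621094), (31.869932174682617, 40.04338455200195), 103.58856964111328) [ 0.6534 -0.1458]
knob dark px [171 329] [176 336] [ 0.6422 -0.1504]
((279.0, 88.0), (50.0, 70.0), 90.0) [ 0.5652 -0.0312]
[ 0.5339 -0.009 ]
[ 0.5976 -0.0106]
[ 0.5977 -0.0543]
[ 0.5315 -0.0526]
```

```bash
python3 -m crank '[[[-7.5,22.7,0],0,45],[[-7.5,22.7,0],0,45],[[-7.5,22.7,0],0,45],[[-7.5,22.7,0],0,45],[[0,0,0],0.115,45],[[0,0,0],0.115,45],[[0,0,0],0.115,45],[[0,0,0],0.115,45],[[0,0,0],0,45],[[0,0,0],0,45]]'
python3 - <<'E'
from h import *
c=camera_model("wrist");w=snapshot("wrist");cv2.imwrite("pics/w6.png",w)
g=w.max(2);m=((g<40)*255).astype(np.uint8);m[330:]=0
for k in cv2.findContours(m,0,1)[0]:
    if cv2.contourArea(k)>200:print(cv2.boundingRect(k))
print(proj("wrist",[.652,-.157,.215],c),proj("wrist",[.652,-.157,.173],c))
E
```

```text
clock: 27.48
tcp_pos: [0.6527, -0.1525, 0.2541]
eef_rot: [-180.0, -0.0, 62.8]
force: [-0.4, 0.2, -0.3]
width: 0.0446
grasp_force: 0.0
(328, 252, 162, 78)
(69, 252, 160, 78)
(262, 206, 38, 51)
(106, 6, 49, 50)
[280.97740719 246.49545098] [280.64307927 224.10366243]
```

View pics/w6.png

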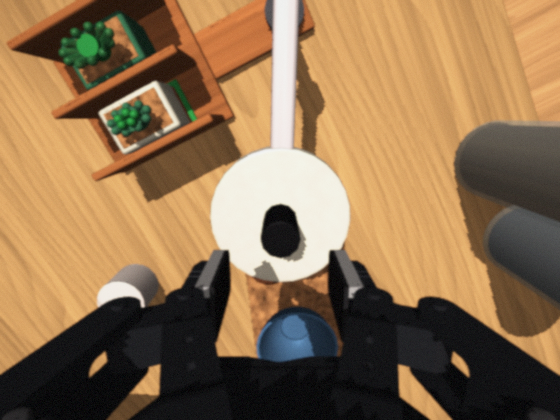

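```bash
python3 -m crank '[[[-1.5,0,12],0,45],[[0,0,16],0,45],[[0,0,16],0,45],[[0,0,14],0,45],[[0,0,9],0,45],[[0,0,2],0,40],[[0,0,0],0,34],[[0,0,0],0,28],[[0,0,0],0,28],[[0,0,0],0,28]]'
python3 -m crank '[[[0,-1,0],0,28],[[0,-1,0],0,28],[[0,-1,0],0,28]]'
```

```text
clock: 28.37
tcp_pos: [0.6524, -0.156, 0.1864]
eef_rot: [179.9, -0.0, 62.5]
force: [-0.0, 0.7, 0.2]
width: 0.0279
grasp_force: 0.0
clock: 28.62
tcp_pos: [0.6495, -0.1546, 0.1858]
eef_rot: [179.9, -0.0, 62.5]
force: [0.4, -0.4, 0.1]
width: 0.0279
grasp_force: 0.6
```

```bash
python3 -m crank '[[[0,-2,0],0.0116,28],[[0,-3,0],0.0173,28],[[0.05,-4,0],0.0231,28],[[0.05,-4,0],0.0231,28],[[0.05,-4,0],0.0231,28],[[0.05,-4,0],0.0231,28],[[0.05,-4,0],0.0231,28],[[0.05,-4,0],0.0231,28],[[0.05,-4,0],0.0231,28],[[0.05,-4,0],0.0231,28],[[0.05,-4,0],0.0231,28],[[0.05,-4,0],0.0231,28]]'
python3 -m crank '[[[0.05,-4,0],0.0231,28],[[0.05,-4,0],0.0231,28],[[0.05,-4,0],0.0231,28],[[0.05,-4,0],0.0231,28],[[0.05,-4,0],0.0231,28],[[0.05,-4,0],0.0231,28],[[0.05,-4,0],0.0231,28],[[0.05,-4,0],0.0231,28],[[0.05,-4,0],0.0231,28],[[0.05,-4,0],0.0231,28],[[0.05,-4,0],0.0231,28],[[0.05,-4,0],0.0231,28]]'
python3 -m crank '[[[0.05,-4,0],0.0231,28],[[0.05,-4,0],0.0231,28],[[0.05,-4,0],0.0231,28],[[0.05,-4,0],0.0231,28],[[0.05,-4,0],0.0231,28],[[0.05,-4,0],0.0231,28],[[0.05,-4,0],0.0231,28],[[0,-2,0],0.0116,28],[[0,0,0],0,28]]'
```

```text
clock: 29.62
tcp_pos: [0.612, -0.1285, 0.1854]
eef_rot: [-180.0, 0.0, 47.5]
force: [0.9, -0.3, -0.3]
width: 0.0279
grasp_force: 0.6
clock: 30.62
tcp_pos: [0.5816, -0.0916, 0.1854]
eef_rot: [180.0, 0.0, 31.6]
force: [1.0, -0.5, -0.3]
width: 0.0278
grasp_force: 0.6
clock: 31.37
tcp_pos: [0.5678, -0.0642, 0.1852]
eef_rot: [-179.9, 0.0, 21.8]
force: [-0.1, 0.2, 0.1]
width: 0.028
grasp_force: 0.0
```

```bash
python3 -m crank '[[[0,-2,0],0.0116,28],[[0.05,-4,0],0.0231,28],[[0.05,-4,0],0.0231,28],[[0.05,-4,0],0.0231,28],[[0.05,-4,0],0.0231,28],[[0.05,-4,0],0.0231,28],[[0.05,-4,0],0.0231,28],[[0,-3,0],0.0173,28],[[0,-2,0],0.0116,28],[[0,-1,0],0.006,28],[[0,0,0],0,28],[[0,0,0],0,28]]'
python3 -m crank '[[[0,0,0],0,26],[[0,0,0],0,26],[[0,0,0],0,26]]'
```

```text
clock: 32.37
tcp_pos: [0.5588, -0.0341, 0.1852]
eef_rot: [-180.0, 0.1, 11.2]
force: [0.2, 1.2, -0.3]
width: 0.0286
grasp_force: 0.0
clock: 32.62
tcp_pos: [0.5591, -0.0345, 0.1853]
eef_rot: [-180.0, 0.0, 11.2]
force: [0.2, -0.6, 0.6]
width: 0.0262
grasp_force: 0.0
```

```bash
python3 -m crank '[[[0,-1,0],0.006,26],[[0,-1,0],0.006,26],[[0,-0.5,0],0,26],[[0,0,0],0,26],[[0,0,0],0,34],[[0,0,0],0,45],[[0,0,0],0,45],[[0,0,-15],0,45],[[0,0,-20],0,45],[[0,0,-25],0,45],[[0,0,-20],0,45],[[0,0,0],0,45]]'
python3 -m crank '[[[-30,0,0],0,45],[[-30,0,0],0,45],[[-20,40,0],0,45],[[0,40,0],0,45],[[0,40,0],0,45],[[0,40,0],0,45],[[0,40,0],0,45],[[0,40,0],0,45],[[0,0,0],0,45],[[0,0,0],0,45]]'
python3 - <<'E'
from h import *
t=snapshot("top");cv2.imwrite("pics/top7.png",t);s=snapshot("scene");cv2.imwrite("pics/scene7.png",s)
a=cv2.resize(t[140:245,130:380],(800,336),interpolation=cv2.INTER_CUBIC)
b=cv2.resize(s[170:310,140:430],(547,264),interpolation=cv2.INTER_CUBIC)
o=np.zeros((600,800,3),np.uint8);o[:336]=a;o[336:,:547]=b;cv2.imwrite("pics/m7.png",o)
E
```

```text
clock: 33.62
tcp_pos: [0.5611, -0.0328, 0.2693]
eef_rot: [179.9, -0.4, 10.5]
force: [0.7, 0.0, 0.8]
width: 0.0447
grasp_force: 0.0
clock: 34.45
tcp_pos: [0.5236, -0.2827, 0.2647]
eef_rot: [179.9, 0.1, 10.2]
force: [-0.1, 1.2, -0.4]
width: 0.0451
grasp_force: 0.0
```

View pics/m7.png

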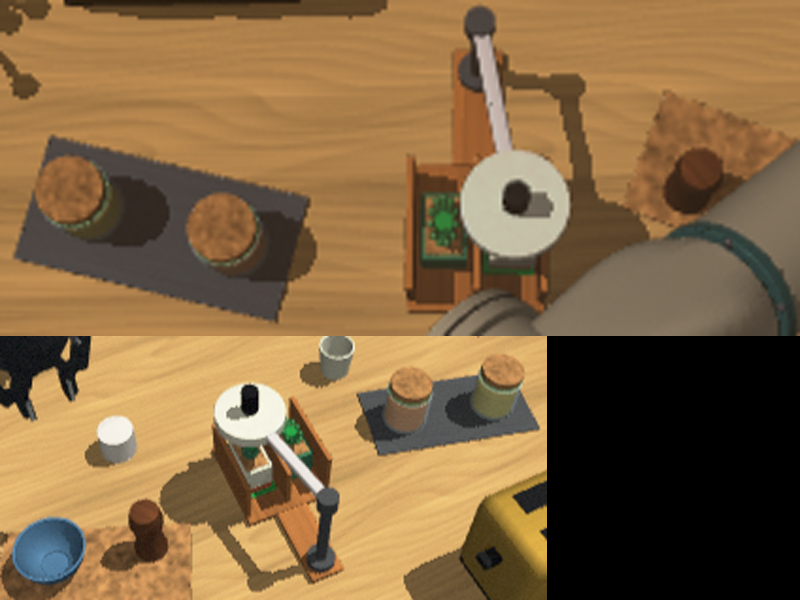

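```bash
python3 - <<'E'
from h import *
for n,x0,x1 in(("top0",255,300),("top7",270,312)):
    t=cv2.imread(f"pics/{n}.png");m=((t.min(2)>130)*255).astype(np.uint8);m[:,:x0]=0;m[:,x1:]=0;m[:186]=0;m[224:]=0
    k=max(cv2.findContours(m,0,1)[0],key=cv2.contourArea);e=cv2.fitEllipse(cv2.convexHull(k));print(n,np.round(e[0],1),np.round(e[1],1),ray("top",e[0],.173).round(4))
s=cv2.imread("pics/scene7.png");m=((s.min(2)>130)*255).astype(np.uint8);m[:,:250]=0;m[:,295:]=0;m[:190]=0;m[:,:][236:]=0
k=max(cv2.findContours(m,0,1)[0],key=cv2.contourArea);e=cv2.fitEllipse(cv2.convexHull(k));print("scene",np.round(e[0],1),np.round(e[1],1),ray("scene",e[0],.165).round(4))
print("expected centre in scene",proj("scene",np.array([.564,-.0325,.165])).round(1))
E
```

```text
top0 [275.6 203.6] [33.5 34.1] [0.5633 0.0112]
top7 [290.4 202.9] [33.4 33.8] [ 0.5647 -0.031 ]
scene [276.7 214.5] [35.4 51.1] [ 0.581  -0.0266]
expected centre in scene [271.9 210.6]
```

```bash
python3 -c "
from rig import *
print(job_done())"
```

```text
the job is handed in; nothing more can be done
None
```

I swung the lamp clear, set the white pot in the free bay on the green mat, swung the lamp back over it, and handed the job in at about 35 s; the last top-camera check put the lamp head within about 2 mm of the pot's middle.

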